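# Set the tablet mill: close the burrs to touch, then back off four clicks

## Task

Set the grind of the tablet mill on the pharmacy bench: turn its adjustment ring clockwise (seen from above) until you feel the burrs just touch, without forcing them together, then back it off counter-clockwise by exactly four clicks and let go. Leave the vials, their box and the steel cup where they stand.

Things in the scene. Friction and masses are not known exactly. Their poses are not given: they have to be found in the camera images.
- ring_grip (a point): Centre of the upright black grip bar across the mill's adjustment ring: grip here, 141 mm above the bench. Bar 52 mm long (this frame's x), 14 mm thick (y), 42 mm high (z up), so it ends 21 mm above and below this point. Ring and bar turn together about the vertical axis through this point, height unchanged; the bar's direction shows the ring's angle. Clockwise from above closes the burrs.
- ring_top (a point): Centre of the top of the black ribbed adjustment ring (68 mm diameter, 20 mm high), at the grip bar's foot. It clicks 20 times a turn, every 18 degrees (a sprung ball drops into a notch); turning over a click takes 0.1 to 0.2 N m, then the load drops away. One notch lies where the burrs touch, the next at 18, 36, 54, 72 degrees counter-clockwise of it.
- mill_top (a point): Centre of the top of the mill's white round housing, 98 mm above the bench, on the ring's axis (z up, x away from the drawer). The mill is fixed to the bench: foot 110 mm in diameter, housing 72 mm; a grey drawer on its -x side, a steel crank on its +y side, a clear feed chute on its +x side, all lower than 105 mm.
- upper_burr_face (a point): Hidden in the mill: face of the upper burr, on the axis. It rises only 0.25 mm per radian as the ring opens; its height over lower_burr is the gap, 0 at the touch. At the start the ring is two to six clicks open and nothing outside shows how far: the touch angle differs by 45 degrees either way from mill to mill. The touch stops the burr dead.
- load_cam_face (a point): Hidden in the ring: the bar drives the burr through a stiff spring, so at the touch it still yields, 1 degree per 0.07 N m (4 N m per radian), and springs back. This cam sinks 0.25 mm per radian of that yield; unloaded it is 10 mm above mill_top. The touch counts from 0.12 N m of clockwise load for 0.1 s; over 0.8 N m the burrs jam and are spoilt: stop at 0.3 to 0.5 N m.
- lower_burr (a point): Hidden in the mill: face of the fixed lower burr, 75 mm above the bench on the mill's axis (z up).
- vial_box: Bystander: open white box 150 x 150 x 36 mm filled with small vials, its raised lid (up to about 155 mm high) on its +x side. Origin at the centre of its underside. Leave it alone.
- vial0: Bystander: loose glass vial with a cap, 22 mm in diameter, 50 mm tall, upright. Origin at the centre of its underside. Leave it alone.
- vial1: Bystander: a second such vial, same size and origin. Leave it alone.
- med_cup: Bystander: empty steel medicine cup, 60 mm across the rim, 50 mm tall. Origin at the centre of its underside. Leave it alone.
Not all that is in view belongs to the job. What is shaped like the part that bears ring_grip but pink is not meant.

How it is judged:
By the outcome, as a careful person would: the job done as asked, in the order asked, and still so for the second after the job is handed in, with the robot touching nothing.
It also fails if it takes over 64 s, if anything falls off the work surface, if the arm or the gripper's body presses on something with over 40 N, if the wrist force passes 120 N, or if a joint passes its speed limit or range.

## Robot

A 7-joint arm with a two-finger parallel gripper is mounted at the origin on the work surface. World frame = base frame: x ahead of the robot, y to its left, z up, the work surface at z = 0. Lengths are in mm, angles in rad, forces in N, time in s.
With the tool pointing down it reaches from about 400 to 875 mm from the base axis. Payload 19.3 kg.
Tool frame: the origin (TCP) lies at the very end of the fingers, on their centre line; the grasp point (between the pads) lies 19 mm behind it (grip_point_offset is the z of the grasp point in the tool frame, in mm); z points along the fingers, x is the direction in which the jaws open and shut, and the axes are right-handed (so a half turn about z gives the same grasp; the last joint's range is limited). The gripper opens to 85 mm and grips with 20 to 120 N. Pads are 22 mm wide; open, the fingers measure 114 mm over their backs; the gripper's body (76 mm by 85 mm) begins 54 mm behind the grasp point. The pads swing forward as they close: fully open they stand 13 mm farther back than shut.
Start: joints at [1.278, 0.521, -0.036, 1.599, 0.021, 1.021, -0.113], TCP at [138.073, -609.549, 231.291] pointing down, gripper open.
Joint ranges: [-2.91, 2.91], [-0.3, 2.13], [-1.5, 1.42], [0.17, 2.43], [-1.26, 4.41], [0.16, 1.93], [-2.52, 2.52]. Speed limits (rad/s): [1.89, 1.89, 2.39, 2.39, 3.01, 3.01, 3.01].

## Interface

Orientations are given as a 3x3 rotation matrix whose columns are the frame's x, y, z axes.
In Python, from workcell import movep, movel, goto_joints, open_gripper, clamp, wait, inverse_kinematics, read_state, camera, PlanningError, finish_job, grip_point_offset gives the robot as it stands. Calls block until the motion is done:
- movep(position, orientation): joint-space move of the TCP to a pose.
- movel(position, frame=None, max_speed=150, guard=None): straight line of the TCP; frame=None keeps the orientation; max_speed is the mean speed in mm/s. With guard (N) it stops when the force on the tool has changed by that much, and returns True; else False.
- goto_joints(angles): joint-space move.
- open_gripper() and clamp(): open the fingers fully, or close them until they stop; the grip force is fixed at half the most.
- wait(seconds).
- inverse_kinematics(position, orientation): joint angles nearest the present ones, or None.
- read_state(): the state.
- camera(name): name is "scene" or "top" or "wrist"; returns a dict with "image" (480x640x3 uint8, blue, green, red), "range_z" (480x640 float32, mm along the optical axis (not along the pixel's ray), 0 where there is no reading), "fx", "fy", "cx", "cy" (pixels), "cam_to_world" (4x4, takes a point from camera to world coordinates). Camera axes: x right, y up, looking along -z (the intrinsics and any distortion apply to the point x, -y, -z); pixel columns grow to the right and rows downward; lengths in mm; the calibration is good to about 2 mm. A picture is of the moment at which its call begins.
A pose or a line that the arm cannot do raises PlanningError and nothing moves.
- finish_job(): hands the job in, once; it reports no verdict.
The state is a dict: "time": time; "qpos": joint angles; "qvel": joint speeds; "joint_efforts": joint torques, N m; "eef_pos": TCP position; "tool_rot": TCP orientation; "ft_force": force on the tool from outside, world axes, zero at the start; "torque": the same for the moment, N m; "finger_gap": finger opening in mm.
Only numpy, scipy, OpenCV 4.12 (cv2) and the standard library are available. Lean on these libraries where they do the work, as an engineer would, in place of code of your own. Each camera call takes 0.05 s, during which the arm holds its last target. There are 200 camera calls.

## Working session

There is one attempt and no reset: what is moved stays moved. The work goes in short steps, each a Python script; the robot and the scene stay as the last script left them, time stands still between calls to the robot, and variables do not carry over. Pictures are saved under pics/ and viewed, on a budget of 10 in all, crops included, one or two more only if the job needs it, and the job is handed in when it is done.

```bash
ls; mkdir -p pics; python3 - <<'E'
from workcell import *
import cv2,numpy as np
s=read_state();print({k:np.round(v,3) for k,v in s.items()},grip_point_offset)
ims=[]
for n in("scene","top"):
    c=camera(n);np.savez(f"pics/{n}0.npz",**c);ims.append(c["image"])
    print(n,c["fx"],c["cx"],c["cy"],np.round(c["cam_to_world"],3),(c["range_z"]>0).mean(),[k for k in c])
    cv2.imwrite(f"pics/{n}0.png",c["image"])
E
```

```text
pics
{'time': np.float64(0.0), 'qpos': array([ 1.278,  0.522, -0.036,  1.6  ,  0.021,  1.021, -0.113]), 'qvel': array([-0.001, -0.001, -0.001, -0.001, -0.   ,  0.002,  0.   ]), 'joint_efforts': array([ 0.0000e+00, -9.2711e+01,  1.9800e+00, -3.6994e+01,  1.8000e-02,
        8.0000e-03, -0.0000e+00]), 'eef_pos': array([ 138.015, -609.26 ,  230.726]), 'tool_rot': array([[ 0.221, -0.975, -0.   ],
       [-0.975, -0.221,  0.001],
       [-0.001,  0.   , -1.   ]]), 'ft_force': array([ 0.104,  0.791, -0.712]), 'torque': array([-0.003, -0.036, -0.057]), 'finger_gap': np.float64(85.614)} -18.700000000000003
scene 606.43161069051 322.2353598602624 236.20771936883136 [[ 8.72000e-01 -3.34000e-01  3.58000e-01  9.10994e+02]
 [ 4.89000e-01  5.70000e-01 -6.60000e-01 -7.35155e+02]
 [ 1.60000e-02  7.51000e-01  6.60000e-01  8.33772e+02]
 [ 0.00000e+00  0.00000e+00  0.00000e+00  1.00000e+00]] 0.9946061197916667 ['image', 'range_z', 'fx', 'fy', 'cx', 'cy', 'cam_to_world']
top 529.1715404624765 317.5120765964642 238.44203570203285 [[ 2.900000e-02  9.900000e-01 -1.390000e-01  3.379860e+02]
 [-9.990000e-01  3.100000e-02  1.300000e-02  1.137700e+01]
 [ 1.800000e-02  1.380000e-01  9.900000e-01  1.158005e+03]
 [ 0.000000e+00  0.000000e+00  0.000000e+00  1.000000e+00]] 0.995908203125 ['image', 'range_z', 'fx', 'fy', 'cx', 'cy', 'cam_to_world']
```

View pics/scene0.png

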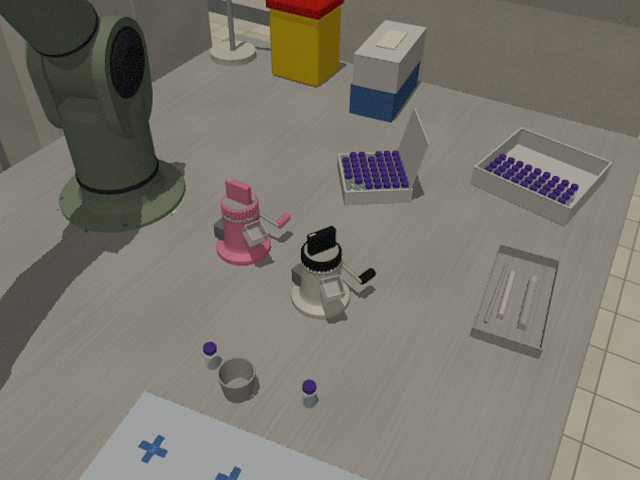

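View pics/top0.png

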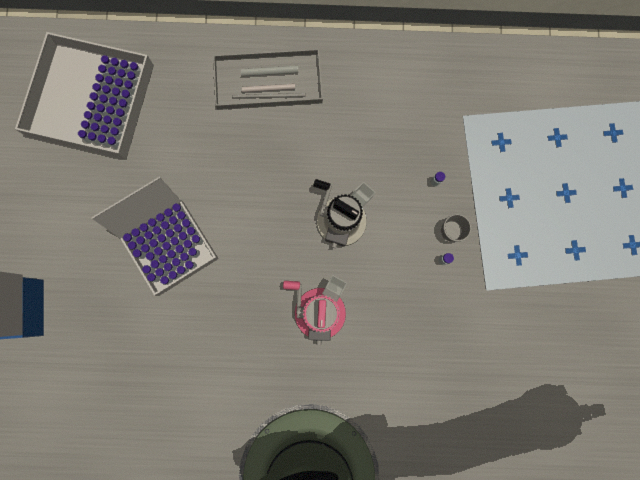

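The top view shows two mills: a black-barred one at pixel (345,210) and a pink one at (321,313). In the scene view they are at (322,240) and (238,190). The black one matches ring_grip, and pink is excluded. The vials are at top (440,177) and (448,258), the cup at (455,228) and the box at (170,240). Next I measure the bar and confirm it in a crop.

```bash
cat > h.py <<'E'
import numpy as np,cv2
def rays(c,uv):
    uv=np.asarray(uv,float); d=np.c_[(uv[:,0]-c["cx"])/c["fx"],-(uv[:,1]-c["cy"])/c["fy"],-np.ones(len(uv))]
    T=c["cam_to_world"]; return T[:3,3],d@T[:3,:3].T
def onplane(c,uv,z):
    o,d=rays(c,uv); return o+d*((z-o[2])/d[:,2])[:,None]
def cloud(c):
    v,u=np.mgrid[:480,:640]; o,d=rays(c,np.c_[u.ravel(),v.ravel()])
    return (o+d*c["range_z"].reshape(-1,1)).reshape(480,640,3)
E
python3 - <<'E'
from h import *
for n,(u0,v0) in(("scene",(322,238)),("top",(345,210))):
    c=dict(np.load(f"pics/{n}0.npz")); P=cloud(c); 
    m=np.zeros((480,640),bool); m[v0-30:v0+30,u0-30:u0+30]=1
    m&=(c["image"].max(2)<70)&(c["range_z"]>0)
    t=m&(P[...,2]>152)&(P[...,2]<172)
    v,u=np.nonzero(t)
    z=P[t][:,2]; print(n,t.sum(),np.percentile(z,[5,50,95]))
    t2=t&(P[...,2]>np.percentile(z,95)-5); v,u=np.nonzero(t2)
    W=onplane(c,np.c_[u,v],162)
    r=cv2.minAreaRect(W[:,:2].astype(np.float32)); print("rect plane162",r,"box",cv2.boxPoints(r).round(1).tolist())
    for lo,hi in((152,172),(112,126)):
        q=P[m&(P[...,2]>lo)&(P[...,2]<hi)][:,:2]
        print(lo,len(q),cv2.minAreaRect(q.astype(np.float32)),cv2.minEnclosingCircle(q.astype(np.float32)))
    # white housing foot & pink bar
    q=P[...,2]; cr=c["image"][v0-45:v0+45,u0-60:u0+60].copy(); k=m[v0-45:v0+45,u0-60:u0+60]
    cr2=cr.copy(); cr2[t2[v0-45:v0+45,u0-60:u0+60]]=(0,255,0)
    cv2.imwrite(f"pics/crop_{n}.png",cv2.resize(np.hstack([cr,cr2]),None,fx=3.3,fy=3.3,interpolation=cv2.INTER_CUBIC))
a,b=cv2.imread("pics/crop_scene.png"),cv2.imread("pics/crop_top.png");cv2.imwrite("pics/crop.png",np.vstack([a,b]))
c=dict(np.load("pics/top0.npz"));P=cloud(c)
for nm,(u,v) in dict(vial0=(440,177),vial1=(448,258),cup=(455,228),box=(170,240),lid=(130,205),drawer=(338,240),crank=(321,185),chute=(362,194),pinkbar=(321,313)).items(): print(nm,P[v,u].round())
E
```

```text
scene 244 [153.18275325 160.44025813 163.81496623]
rect plane162 ((541.72412109375, -57.12006378173828), (50.30784606933594, 17.795578002929688), 60.029335021972656) box [[521.5, -74.5], [536.9000244140625, -83.4000015258789], [562.0, -39.79999923706055], [546.5999755859375, -30.899999618530273]]
152 244 ((539.7127075195312, -55.35413360595703), (50.319923400878906, 17.451454162597656), 59.74821090698242) ((539.8159790039062, -55.519962310791016), 25.42435073852539)
112 325 ((543.9088745117188, -63.087646484375), (70.09807586669922, 59.606971740722656), 25.25095558166504) ((541.1455688476562, -57.099002838134766), 36.641395568847656)
top 194 [155.28160633 162.85868946 166.14307838]
rect plane162 ((539.0382080078125, -55.07630920410156), (51.057369232177734, 13.743124008178711), 60.263099670410156) box [[520.4000244140625, -73.80000305175781], [532.2999877929688, -80.69999694824219], [557.7000122070312, -36.29999923706055], [545.7000122070312, -29.5]]
152 194 ((539.2484130859375, -55.24917984008789), (51.01680374145508, 14.803800582885742), 59.64976501464844) ((538.8778076171875, -55.03218078613281), 25.5345458984375)
112 246 ((538.89013671875, -54.19279479980469), (70.72391510009766, 68.13121795654297), 0.8758825659751892) ((538.6528930664062, -55.299896240234375), 35.71487045288086)
vial0 [ 634. -263.   55.]
vial1 [ 460. -281.   50.]
cup [ 531. -307.   10.]
box [481. 307.  46.]
lid [537. 369. 127.]
drawer [491. -47.  50.]
crank [607.  -8.  59.]
chute [589. -95.  65.]
pinkbar [337. -13. 162.]
```

View pics/crop.png

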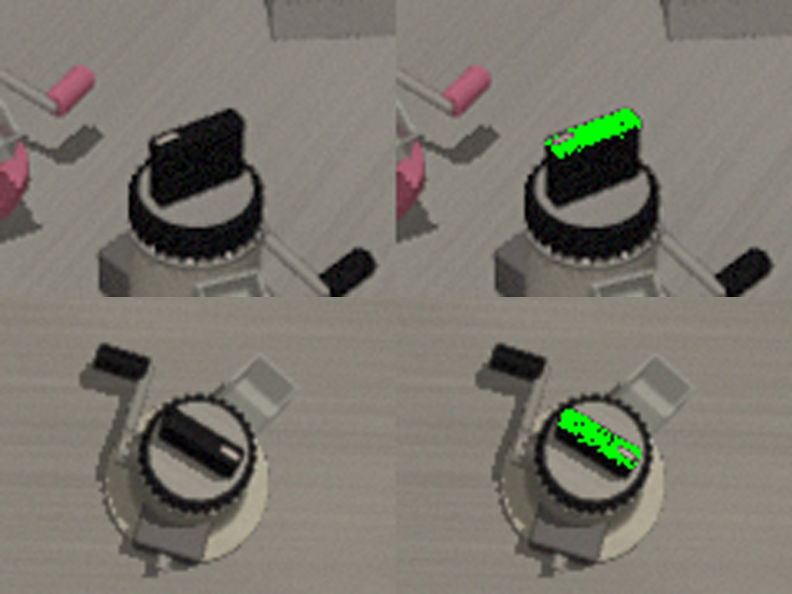

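The crop confirms the black upright bar on the black ribbed ring. Its centre is about (539.5,-55.5) and its direction about 60°, and both views agree. I'll check the wrist range and hover above it.

```bash
cat >> h.py <<'E'
def R(deg):
    t=np.radians(deg); x=np.array([np.cos(t),np.sin(t),0]); z=np.array([0,0,-1.]); return np.c_[x,np.cross(z,x),z]
E
python3 - <<'E'
from workcell import *
from h import *
for t in(-30,150,-30-112): print(t,inverse_kinematics([539.5,-55.5,126],R(t)))
movep([539.5,-55.5,250],R(-30)); wait(.3)
s=read_state();print(s["time"],s["qpos"].round(3),s["eef_pos"],s["torque"].round(3),s["ft_force"].round(2))
c=camera("wrist");np.savez("pics/w0.npz",**c);cv2.imwrite("pics/w0.png",c["image"])
P=cloud(c);m=(c["image"].max(2)<70)&(P[...,2]>150)&(P[...,2]<172)&(np.hypot(P[...,0]-540,P[...,1]+55)<40)
v,u=np.nonzero(m&(P[...,2]>157));print(len(v),np.median(P[m][:,2]) if m.any() else 0)
if len(v): print(cv2.minAreaRect(onplane(c,np.c_[u,v],162)[:,:2].astype(np.float32)))
E
```

```text
-30 [ 0.32239732  0.56473946 -0.45037858  1.89430105  0.34526504  0.75923134
 -0.84417123]
150 [ 0.81026238  0.89807911 -1.27752013  1.87115197  0.95630967  1.15891036
  1.79266998]
-142 [-0.00911962  0.53303049  0.00319785  1.91208946 -0.00253301  0.69647652
 -2.48278985]
2.8333 [ 0.421  0.416 -0.571  1.776  0.259  1.024 -0.771] [539.47223459 -55.71848583 249.97517124] [-0.002 -0.015  0.023] [-0.24 -0.41 -0.2 ]
1114 161.19608332681202
((540.3248901367188, -53.93564987182617), (50.59848403930664, 13.34658432006836), 59.96472930908203)
```

View pics/w0.png

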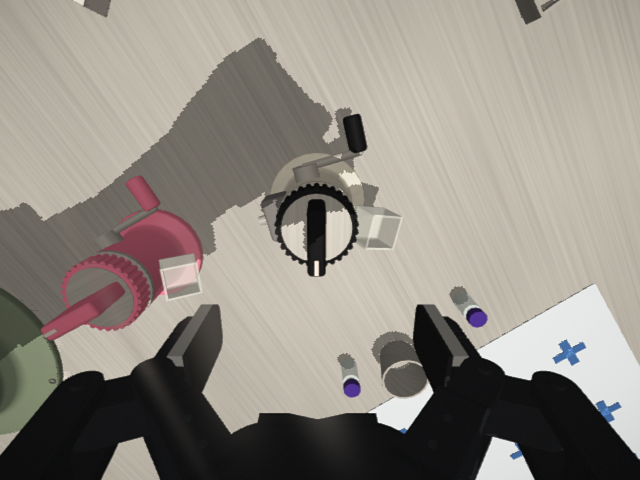

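The wrist view shows the black bar at (317,237), its light end mark downwards, square to the jaws. The pink mill is at (105,290). Clockwise lowers q7, which leaves too little range on this elbow side. I'll mirror the elbow, then descend and grip.

```bash
python3 - <<'E'
from workcell import *
from h import *
q=read_state()["qpos"]; n=q.copy(); n[0]=-0.204-q[0]; n[2]=-q[2]; n[4]=-q[4]; n[6]=-.25
goto_joints(n); print(read_state()["eef_pos"].round(1))
movep([540,-55,235],R(-30)); s=read_state(); print(s["time"],s["qpos"].round(3),inverse_kinematics([540,-55,126.5],R(-30)))
print("guard",movel([540,-55,126.5],max_speed=80,guard=12)); wait(.2)
def show(): 
    s=read_state();print(round(s["time"],2),s["qpos"].round(4)[6],s["eef_pos"].round(2),s["ft_force"].round(2),s["torque"].round(3),s["finger_gap"].round(1))
show(); clamp(); wait(.3); show()
import numpy as np; print(read_state()["tool_rot"].round(4))
E
```

```text
[548.6  55.3 266.2]
4.95 [-0.46   0.453  0.626  1.837 -0.32   0.954 -0.219] [-0.38229721  0.5994305   0.52829899  1.92979598 -0.44142752  0.72834404
 -0.1178271 ]
guard FalseTraceback (most recent call last):
  File "<stdin>", line 9, in <module>
  File "<stdin>", line 8, in show
AttributeError: 'float' object has no attribute 'round'
```

```bash
cat >> h.py <<'E'
def show(s):
    print(round(s["time"],2),"q7",np.round(s["qpos"][6],4),"p",np.round(s["eef_pos"],2),"F",np.round(s["ft_force"],2),"T",np.round(s["torque"],3),"gap",round(float(s["finger_gap"]),1),flush=True)
E
python3 - <<'E'
from workcell import *
from h import *
show(read_state()); clamp(); wait(.3); show(read_state()); print(read_state()["tool_rot"].round(4))
E
```

```text
6.66 q7 -0.1213 p [540.12 -54.96 126.74] F [-0.3   0.23  0.11] T [-0.026 -0.067 -0.035] gap 85.3
7.61 q7 -0.1213 p [539.53 -54.71 126.61] F [-4.33  1.88  7.99] T [ 0.478  1.101 -0.055] gap 13.0
[[ 8.661e-01 -4.999e-01 -1.000e-03]
 [-4.999e-01 -8.661e-01  7.000e-04]
 [-1.200e-03 -1.000e-04 -1.000e+00]]
```

```bash
cat > turn.py <<'E'
from workcell import *
from h import *
import json,os
def tz(n=3):
    v=[]
    for _ in range(n): wait(.03); v.append(read_state()["torque"][2])
    return float(np.mean(v))
def base():
    if not os.path.exists("base.json"): json.dump(list(map(float,read_state()["qpos"])),open("base.json","w"))
    return np.array(json.load(open("base.json")))
def to(deg):   # ring angle relative to start, + = counter-clockwise (q7 falls clockwise)
    q=base(); q[6]+=np.radians(deg); goto_joints(q)
def close(a,end,step,stop=.30):
    while a-step>=end:
        a-=step; to(a); T=tz(); s=read_state()
        print(f"{a:.1f} act {np.degrees(s['qpos'][6]-base()[6]):.2f} tz {T:.3f} F {np.round(s['ft_force'],1)} t {s['time']:.2f}",flush=True)
        if T>stop: return a,True
    return a,False
E
python3 -c "
from turn import *
base(); print(tz()); print(close(0,-24,2))"
```

```text
0.010938252906963583
-2.0 act -1.95 tz 0.034 F [-1.2  0.5  4.5] t 8.06
-4.0 act -3.92 tz 0.021 F [-3.   0.4  5.8] t 8.41
-6.0 act -5.92 tz 0.002 F [-2.1  0.9  5.2] t 8.76
-8.0 act -7.91 tz -0.031 F [-1.5 -0.   5.7] t 9.11
-10.0 act -9.89 tz -0.035 F [-2.7  1.3  4.5] t 9.46
-12.0 act -11.88 tz -0.024 F [-2.8  0.4  4.4] t 9.81
-14.0 act -13.87 tz -0.006 F [-1.3  0.5  5.7] t 10.16
-16.0 act -15.87 tz 0.034 F [-2.1 -0.3  5.4] t 10.51
-18.0 act -17.87 tz 0.146 F [-2.4 -0.2  5.6] t 10.86
-20.0 act -19.87 tz 0.032 F [-2.  -0.6  4.6] t 11.21
-22.0 act -21.86 tz 0.021 F [-1.3 -0.2  5.1] t 11.56
-24.0 act -23.84 tz -0.014 F [-1.7  0.2  4.7] t 11.91
(-24, False)
```

```bash
python3 -c "
from turn import *
print(close(-24,-116,2))"
```

```text
-26.0 act -25.84 tz -0.007 F [-1.8 -1.3  5. ] t 12.26
-28.0 act -27.84 tz -0.000 F [-1.2 -1.9  5.4] t 12.61
-30.0 act -29.84 tz -0.049 F [-2.5 -1.2  5.1] t 12.96
-32.0 act -31.84 tz -0.026 F [-1.9 -1.8  5.3] t 13.31
-34.0 act -33.84 tz 0.066 F [-1.  -2.6  5.2] t 13.66
-36.0 act -35.83 tz 0.151 F [-1.6 -2.2  5.2] t 14.01
-38.0 act -37.82 tz 0.016 F [-2.  -3.   4.4] t 14.36
-40.0 act -39.82 tz 0.046 F [-0.4 -2.3  4.3] t 14.71
-42.0 act -41.83 tz 0.009 F [-1.8 -3.6  5.8] t 15.06
-44.0 act -43.84 tz -0.011 F [-2.  -4.3  4.4] t 15.41
-46.0 act -45.85 tz -0.024 F [-1.  -4.9  4.6] t 15.76
-48.0 act -47.85 tz -0.017 F [-1.1 -3.6  5.1] t 16.11
-50.0 act -49.84 tz -0.012 F [-0.7 -4.2  4.6] t 16.46
-52.0 act -51.84 tz 0.076 F [-1.  -5.   5.2] t 16.81
-54.0 act -53.84 tz 0.205 F [-1.3 -4.1  6.3] t 17.16
-56.0 act -55.83 tz 0.353 F [-1.6 -5.1  5.5] t 17.51
(-56, True)
```

The clicks came at -18° and -36°. From -52° the load rose steadily at about 0.07 N m per degree, to 0.35 N m. That is the touch, with the unloaded contact at about -51° to -54°. I'll now back off while logging the clicks.

```bash
python3 -c "
from turn import *
import sys
a=-56
while a<16:
    a+=2; to(a); T=tz(); s=read_state()
    print(f\"{a} act {np.degrees(s['qpos'][6]-base()[6]):.2f} tz {T:.3f} t {s['time']:.2f}\",flush=True)
"
```

```text
-54 act -53.84 tz 0.174 t 17.86
-52 act -51.84 tz 0.087 t 18.21
-50 act -49.85 tz -0.014 t 18.56
-48 act -47.86 tz -0.112 t 18.91
-46 act -45.88 tz 0.010 t 19.26
-44 act -43.89 tz -0.023 t 19.61
-42 act -41.90 tz 0.051 t 19.96
-40 act -39.90 tz 0.022 t 20.31
-38 act -37.90 tz 0.054 t 20.66
-36 act -35.89 tz 0.033 t 21.01
-34 act -33.89 tz 0.047 t 21.36
-32 act -31.90 tz -0.012 t 21.71
-30 act -29.90 tz -0.073 t 22.06
-28 act -27.89 tz -0.034 t 22.41
-26 act -25.90 tz -0.051 t 22.76
-24 act -23.90 tz -0.022 t 23.11
-22 act -21.89 tz 0.012 t 23.46
-20 act -19.89 tz 0.010 t 23.81
-18 act -17.89 tz 0.043 t 24.16
-16 act -15.89 tz 0.039 t 24.51
-14 act -13.90 tz -0.054 t 24.86
-12 act -11.90 tz -0.095 t 25.21
-10 act -9.90 tz -0.026 t 25.56
-8 act -7.89 tz -0.007 t 25.91
-6 act -5.89 tz 0.008 t 26.26
-4 act -3.90 tz 0.014 t 26.61
-2 act -1.90 tz 0.025 t 26.96
0 act 0.11 tz 0.057 t 27.31
2 act 2.11 tz 0.049 t 27.66
4 act 4.10 tz -0.037 t 28.01
6 act 6.10 tz -0.053 t 28.36
8 act 8.10 tz 0.002 t 28.71
10 act 10.10 tz 0.005 t 29.06
12 act 12.10 tz -0.049 t 29.41
14 act 14.11 tz 0.021 t 29.76
16 act 16.11 tz 0.011 t 30.11
```

Zero crossings between the clockwise and counter-clockwise click peaks put the notches at about -51° (touch), -33°, -15° and +3°. The fourth is therefore +21°.

```bash
python3 -c "
from turn import *
for a in (18,20,21):
    to(a); print(a,tz(5))
show(read_state())
open_gripper(); wait(.3); show(read_state())
p=read_state()['eef_pos'].copy(); p[2]=250; movel(list(p),max_speed=120); wait(.5); show(read_state())
b=np.degrees(base()[6])
for n in('wrist','top'):
    c=camera(n);np.savez(f'pics/{n}1.npz',**c);cv2.imwrite(f'pics/{n}1.png',c['image'])
    P=cloud(c);m=(c['image'].max(2)<70)&(P[...,2]>157)&(P[...,2]<172)&(np.hypot(P[...,0]-540,P[...,1]+55)<35)
    v,u=np.nonzero(m);print(n,len(v),cv2.minAreaRect(onplane(c,np.c_[u,v],162)[:,:2].astype(np.float32)) if len(v) else '')
"
```

```text
18 0.01052149550009138
20 0.045726391463394966
21 -0.008315461710405671
31.36 q7 0.2471 p [539.28 -54.41 126.62] F [-2.98 -2.02  6.93] T [-0.44   0.669 -0.021] gap 13.2
32.35 q7 0.2452 p [539.52 -54.69 126.61] F [0.46 0.22 0.74] T [-0.002 -0.052  0.025] gap 85.4
34.02 q7 0.1365 p [539.52 -54.69 249.96] F [-0.07 -0.47 -0.04] T [ 0.04  -0.024 -0.03 ] gap 85.3
wrist 1110 ((539.8823852539062, -53.810516357421875), (50.756126403808594, 13.45549488067627), 81.59219360351562)
top 0
```

View pics/wrist1.png

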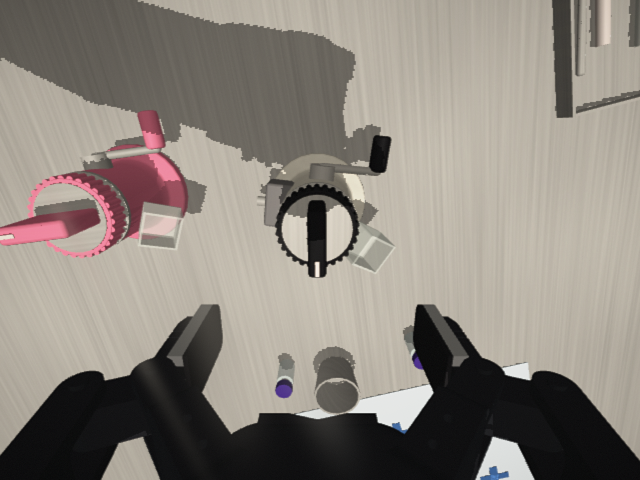

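The wrist view shows the bar at (317,237), now at 81.6° against 60.0° at the start (+21.6°, predicted +21°). The vials at (285,388) and (420,358) and the cup at (337,380) are still standing, and the gripper is clear. I'm handing the job in.

```bash
python3 -c "
from workcell import *
finish_job()"
```

```text
the job is handed in; nothing more can be done
```

I set the grind on the black mill and handed the job in at about 34 s of robot time. The ring sits four clicks open from the burr touch. The robot gives no verdict, so this rests on my own readings.

- **Finding the touch:** I turned the ring clockwise in 2° steps. It clicked at -18° and -36° from where it started. The load then rose steadily at about 0.07 N m per degree, and I stopped at 0.35 N m (jam limit 0.8). That puts the touch at about -51°.
- **Backing off:** I turned it counter-clockwise past the notches at about -33°, -15° and +3°, into the fourth at +21°. The torque there was close to zero, so I opened the gripper and lifted clear.
- **Last checks:** After release, the wrist camera measured the bar at 81.6° against 60.0° at the start, or +21.6°, which matches the notch at +21°. In that picture the two vials and the cup were still standing where they were; the box was not in view, but the arm never went near it.

Two things did not fit cleanly:
- The overhead check failed: that camera found no bar pixels, probably because the arm was blocking its view.
- The ring began about 3° off a notch, so I located the notches from the torque readings instead of counting 18° steps from the start.

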